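# Unlock a field logger's battery well with a pin spanner

### The arm

A 6-joint arm with a two-finger parallel gripper is mounted at the origin on the work surface. World frame = base frame: x ahead of the robot, y to its left, z up, the work surface at z = 0. Lengths are in m, angles in rad, forces in N, time in s.
With the tool pointing down it reaches from about 0.35 to 0.775 m from the base axis. Payload 7.3 kg.
Tool frame: the origin (TCP) lies at the very end of the fingers, on their centre line; the grasp point (between the pads) lies grip_point_offset behind it (grip_point_offset is the distance from the TCP to the grasp point, in m); z points along the fingers, y is the direction in which the jaws open and shut (so a half turn about z gives the same grasp; the last joint's range is limited). The gripper opens to 92 mm and grips with 3 to 60 N. Pads are 19 mm wide; open, the fingers measure 130 mm over their backs; the gripper's body (75 mm by 190 mm) begins 47 mm behind the grasp point.
Start: joints at [1.049, 0.342, 1.524, -0, 1.275, -0.146], TCP at [0.193, 0.488, 0.227] pointing down, gripper open.
Joint ranges: [-2.53, 2.53], [-0.77, 2.02], [0.04, 2.7], [-1, 4.14], [0.28, 2.66], [-3.11, 3.11]. Speed limits (rad/s): [2.57, 2.57, 3.14, 3.14, 3.14, 3.14].

### API

Orientations are given as [roll, pitch, yaw] about the fixed x, y, z axes, in that order (R = Rz(yaw) Ry(pitch) Rx(roll)).
In Python, from cell import * gives the robot as it stands.
- The arm moves only by the shell command python3 -m inch 'ROWS' [OPENING] [FORCE]. ROWS is JSON, a list that holds one entry, the list of rows, each a list of 4 numbers: the shift along the tool's x, y, z in mm, then the turn about the tool's z in rad. In form: [[[x, y, z, roll], ...]]. A call has 1 to 10 rows; each row shifts and turns the commanded pose from where the row before left it, along the tool's axes as they then stand; what a row does not reach is not made up. A row lasts 1/8 s, in which the tool goes at most 62.5 mm and 10.7 degrees, less where a joint would pass 70% of its speed; a pose out of reach is approached as far as the arm can. A call with a gripper value outside its range is refused whole. OPENING is the closure, from -1 (fully open) to 1 (shut), set as the call begins (- or left out, the last holds). The fingers move at their own pace and stop on an object; FORCE is the grip in N (left out, the last holds). Time passes only in rows, so rows that do not move let the fingers close. It gives the time, the measured TCP pose, the force and the opening at its end, in the units of the state.
- observe(): the state, without advancing time (a new reading comes with each control period).
- read_camera(name): name is "scene" or "top"; returns a dict with "img" (420x560x3 uint8, blue, green, red), "fx", "fy", "cx", "cy" (pixels), "eye" and "rotation" of the camera in the world. Camera axes: x right, y down, z forward; pixel columns grow to the right and rows downward; lengths in m; the calibration is good to about 2 mm. A picture is of the moment at which its call begins. There is no depth.
- hand_in(): hands the job in, once; it reports no verdict.
Trained networks look in the newest picture that a camera, given by its name, has taken for a name from the list of things; names that differ only in an ending like _2 or _b are one class to them, and where a whole thing is asked for, a point or a joint stands for the part that bears it (a point fixed in the world has none). Each returns a list of dicts, best first, with "conf" (0 to 1); they miss things now and then, are a little off and sometimes report something else, mostly with a low value. They report only what shows in the picture. A call takes as long as a camera call. They do not tell look-alikes from the thing itself.
- boxes_of(camera, label): "at" ([row, column] in pixels, amid what is visible of it).
- place_of(camera, label): "at" ([row, column] in pixels: a listed point, or the origin of a listed thing).
The state is a dict: "time": time; "qpos": joint angles; "qvel": joint speeds; "joint_efforts": joint torques, N m; "tool_pos": TCP position; "tool_rot": TCP orientation; "contact_force": force on the tool from outside, world axes, zero at the start; "torque": the same for the moment, N m; "opening": finger opening in m.
Only numpy, scipy, OpenCV 4.12 (cv2) and the standard library are available. Lean on these libraries where they do the work, as an engineer would, in place of code of your own. Each camera call takes 0.05 s, during which the arm holds its last target. There are 200 camera calls.

### The job

Open up the grey field logger clamped on the bench: slide its thumb latch aside so that the sprung cover flips up, then put both prongs of the pin spanner into the two holes of the lock ring underneath and turn the ring anticlockwise (seen from above) with the spanner, up to its stop. Afterwards lift the spanner out and lay it gently back down on the bench, leaving the cover open and the ring unlocked, and do not knock or shift any of the other things lying about.

Things in the scene. Friction and masses are not known exactly. Their poses are not given: they have to be found in the camera images.
- logger: Grey box 170 (x) x 140 (y) x 60 mm high, fixed between two low aluminium jaws (36 mm high, out to 92 mm either side in y). Origin: centre of its underside. x points from its front (latch end, to the robot) to its back (cover hinge), y to its left, z up.
- latch (a joint): Slide of the thumb latch, m: 0 = cover held, grows as it moves to the logger's +y, stop at 0.016; starts between 0 and 0.002. The cover is free from about 0.012 on. It needs about 3 N and stays where it is left.
- latch_knob (a point): Centre of the small black latch knob, 14 (x) x 18 (y) x 13 mm high, top 14 mm above the deck. Axes as the logger's. The deck beside it is clear, so shut fingers can push it from its -y side. A flat tongue runs from the knob 21 mm to +x, over the cover's tab.
- cover (a joint): Angle of the sprung black cover, rad: 0 = shut, about 2.0 = fully open, leaning back beyond upright. Once the latch frees it a weak spring (about 0.1 N m) flips it open by itself in under a second, and it stays open.
- cover_edge (a point): Middle of the cover's free front edge, near its top face, 103 mm from the hinge line; when the cover stands open this point is about 0.18 m above the bench, behind the ring.
- lock_ring (a joint): Angle of the lock ring, rad, growing anticlockwise seen from above: starts between 0 and 0.45, unlocked stop at 1.3. Stiff: it turns at about 0.25 N m and stays where it is left.
- ring_top (a point): Centre of the lock ring's top face, 74 mm above the bench: aluminium, 76 mm across, 14 mm thick, two round holes 10 mm across and 12.5 mm deep, 24 mm either side of the centre. Its y axis points to hole_a and turns with the ring: at ring angle q its yaw is the logger's yaw - 0.65 + q. Shut cover hides it.
- hole_a (a point): Centre of the mouth of one hole, in the ring's top face, 24 mm to the ring's own +y. Axes as ring_top.
- hole_b (a point): Centre of the mouth of the other hole, 24 mm to the ring's own -y. Axes as ring_top.
- spanner_grip (a point): Grip point of the loose steel pin spanner (0.15 to 0.23 kg), 65 mm behind the fork, at mid-height of the handle bar, 35 mm above the prong tips. Bar 12 mm wide (y), 16 mm high, along x from 14 to 150 mm behind the fork. Axes: x from handle to fork, y across, z up. It stands on its prongs and on a heel (10 x 12 mm, 145 mm behind the fork, as low as the prong tips).
- spanner_fork (a point): Midway between the prongs, on the underside of the spanner's cross head, 11 mm above the prong tips. Head 62 mm across (y), 16 mm (x), 8 mm thick. Fully seated, this point lies on ring_top. With the handle over the logger's front there is room for the whole turn; over the back the open cover is in the way.
- prong_a (a point): Tip of one prong (round, 6 mm thick, 11 mm long, tapered to 3 mm at the tip), 24 mm to the spanner's +y.
- prong_b (a point): Tip of the other prong, 24 mm to the spanner's -y.
- drive: Bystander: loose hard drive, 147 x 101 x 24 mm, lying flat. Origin at the centre of its underside.
- bit_block: Bystander: black block of driver bits, 45 x 22 x 20 mm with bits up to 30 mm, beside the spanner's handle. Origin at its underside's centre.
- screw_jar: Bystander: clear screw jar, 40 mm across, 50 mm tall, ahead of the spanner's fork. Origin at its underside's centre.
- screwdriver_a: Bystander: screwdriver with a yellow handle, 180 mm long, lying flat between the robot and the logger. Origin within it, on the bench.
- screwdriver_b: Bystander: screwdriver with a yellow handle, 150 mm long, lying flat.
- board: Bystander: blue circuit board, 110 x 75 mm, up to 13 mm high. Origin at its underside's centre.
- pot: Bystander: grey plastic cup, 70 mm across, 85 mm tall, behind the logger.
- flux: Bystander: white bottle, 40 mm across, 75 mm tall, standing close beside the logger (+y side). Origin at the centre of its underside.
- logger_deck (a point): Centre of the logger's flat top (deck), 60 mm up, axes as the logger's. On it: the latch at x = -60 mm; the shut cover from x = -35 to its hinge at x = +68 mm, 90 mm wide, top 24 mm above the deck; under it the lock ring, axis at x = +15 mm, y = 0. Two hinge lugs, 28 mm high, stand at x = 68, y = +-50 mm.
- spanner: The pin spanner as a whole; origin midway between its prong tips, axes as spanner_grip.
Things that resemble listed ones, but are neither listed nor needed, are in the scene too. Leave any turquoise look-alike of the logger alone.

How it is judged:
By the outcome, as a careful person would: the job done as asked, in the order asked, and still so for the second after the job is handed in, with the robot touching nothing.
It also fails if it takes over 72 s, if anything falls off the work surface, if the arm or the gripper's body presses on something with over 40 N, if the wrist force passes 120 N, or if a joint passes its speed limit or range.

## Working session

There is one attempt and no reset: what is moved stays moved. The work goes in short steps, Python scripts to look and compute and a shell command to move; the robot and the scene stay as the last step left them, time stands still between calls to the robot, and variables do not carry over. Pictures are saved under pics/ and viewed, about 8 in all and at most 12, crops included, and the job is handed in when it is done.

```bash
ls; mkdir -p pics
cat > h.py <<'E'
from cell import *
import numpy as np, cv2
def snap(cam,fn=None):
    c=read_camera(cam)
    if fn: cv2.imwrite('pics/'+fn,c['img'])
    return c
def ray(c,at):
    r,co=at
    d=np.array([(co-c['cx'])/c['fx'],(r-c['cy'])/c['fy'],1.0])
    return np.array(c['rotation'])@d
def onz(c,at,z):
    d=ray(c,at);e=np.array(c['eye']);return e+d*(z-e[2])/d[2]
def proj(c,p):
    q=np.array(c['rotation']).T@(np.array(p)-np.array(c['eye']))
    return np.array([q[1]/q[2]*c['fy']+c['cy'],q[0]/q[2]*c['fx']+c['cx']])
def tri(c1,a1,c2,a2):
    A=[];b=[]
    for c,a in((c1,a1),(c2,a2)):
        d=ray(c,a);d/=np.linalg.norm(d);P=np.eye(3)-np.outer(d,d);A.append(P);b.append(P@np.array(c['eye']))
    return np.linalg.lstsq(np.vstack(A),np.hstack(b),rcond=None)[0]
E
python3 - <<'E'
from h import *
o=observe();print(o['time'],o['tool_pos'],o['tool_rot'],o['opening'],o['contact_force']);
try: print(grip_point_offset)
except Exception as e: print(e)
C={}
for cam in('top','scene'):
    C[cam]=snap(cam);print(cam,C[cam]['eye'],np.round(C[cam]['rotation'],3).tolist(),C[cam]['fx'])
H=dict(logger=0,logger_deck=.06,latch_knob=.0675,cover_edge=.084,spanner_grip=.035,spanner_fork=.011,prong_a=0,spanner=0,drive=0,bit_block=0,screw_jar=0,screwdriver_a=0,board=0,pot=0,flux=0)
for k,z in H.items():
    for cam in C:
        for d in place_of(cam,k)[:3]:
            print(k,cam,np.round(d['at'],1),round(d['conf'],2),np.round(onz(C[cam],d['at'],z)[:2],3))
im=np.vstack([C['top']['img'],C['scene']['img']])
cv2.imwrite('pics/a.png',cv2.resize(C['top']['img'],(784,588)));cv2.imwrite('pics/b.png',cv2.resize(C['scene']['img'],(784,588)))
E
```

```text
pics
0.0 [0.19245828 0.48800467 0.22604692] [-3.14002507e+00 -2.15501088e-04  2.76577275e+00] 0.0916256378586696 [ 1.25232725  0.89173214 -0.10949052]
0.0188
top [0.33621793 0.08712678 1.18162085] [-2.963, -0.032, -1.58] 428.17174954532504
scene [1.39560055 0.23931141 0.99063617] [-2.372, -0.009, 1.768] 524.3123949855102Traceback (most recent call last):
  File "<stdin>", line 12, in <module>
  File "h.py", line 12, in onz
    d=ray(c,at);e=np.array(c['eye']);return e+d*(z-e[2])/d[2]
                                                         ~^^^
IndexError: invalid index to scalar variable.
```

```bash
python3 - <<'E'
s=open('h.py').read()
s=s.replace("    if fn:","    c['rotation']=Rotation.from_euler('xyz',c['rotation']).as_matrix()\n    if fn:").replace("import numpy","from scipy.spatial.transform import Rotation\nimport numpy")
open('h.py','w').write(s)
E
python3 - <<'E'
from h import *
C={}
for cam in('top','scene'): C[cam]=snap(cam)
H=dict(logger=0,logger_deck=.06,latch_knob=.0675,cover_edge=.084,spanner_grip=.035,spanner_fork=.011,prong_a=0,spanner=0,drive=0,bit_block=0,screw_jar=0,screwdriver_a=0,board=0,pot=0,flux=0)
for k,z in H.items():
    for cam in C:
        for d in place_of(cam,k)[:3]:
            print(k,cam,np.round(d['at'],1),round(d['conf'],2),np.round(onz(C[cam],d['at'],z)[:2],3))
cv2.imwrite('pics/a.png',cv2.resize(C['top']['img'],(784,588)));cv2.imwrite('pics/b.png',cv2.resize(C['scene']['img'],(784,588)))
E
```

```text
logger top [198.3 275.6] 0.89 [0.598 0.073]
logger top [309.6 135.5] 0.82 [0.295 0.449]
logger scene [201.5 426.6] 0.9 [0.289 0.454]
logger scene [263.4 263.1] 0.69 [0.595 0.061]
logger_deck top [193.6 279. ] 0.81 [0.598 0.065]
logger_deck top [309.7 124.6] 0.69 [0.297 0.458]
logger_deck top [202.5 284.6] 0.62 [0.574 0.05 ]
logger_deck scene [251.6 269.5] 0.79 [0.606 0.079]
logger_deck scene [185.3 432.8] 0.64 [0.289 0.458]
latch_knob top [338.4 124.5] 0.6 [0.228 0.452]
latch_knob top [219.3 199.5] 0.49 [0.527 0.274]
latch_knob top [214.2 283. ] 0.47 [0.54  0.055]
latch_knob scene [169.6 428.9] 0.45 [0.234 0.446]
latch_knob scene [229.2 263. ] 0.44 [0.545 0.05 ]
latch_knob scene [323.7 162.2] 0.35 [ 0.849 -0.097]
cover_edge top [327.3 123.9] 0.79 [0.256 0.449]
cover_edge top [203.6 279.1] 0.75 [0.566 0.065]
cover_edge scene [233.2 267.3] 0.81 [0.571 0.066]
cover_edge scene [172.5 430.7] 0.61 [0.266 0.447]
spanner_grip top [238. 407.] 0.6 [ 0.479 -0.283]
spanner_grip top [193.6 278.7] 0.4 [0.604 0.065]
spanner_grip top [239.5 375.5] 0.39 [ 0.476 -0.197]
spanner_grip scene [204.2 142.5
[... 862 characters left out ...]
[216.8 171.1] 0.44 [ 0.488 -0.212]
screw_jar top [193.6 416.3] 0.49 [ 0.611 -0.329]
screw_jar scene [243.1 114.2] 0.86 [ 0.606 -0.321]
screwdriver_a top [299.6 389.5] 0.66 [ 0.315 -0.236]
screwdriver_a top [270.2 303.4] 0.54 [ 0.396 -0.002]
screwdriver_a top [193.3 280. ] 0.21 [0.613 0.061]
screwdriver_a scene [203.8 258.7] 0.86 [0.392 0.005]
screwdriver_a scene [175.9 185. ] 0.8 [ 0.323 -0.227]
board top [307.6 226.6] 0.66 [0.298 0.207]
pot top [130.9 342.7] 0.6 [ 0.8   -0.124]
pot scene [319.8 162. ] 0.74 [ 0.799 -0.125]
pot scene [247.2 313.3] 0.39 [0.518 0.173]
flux top [226.8 236.7] 0.72 [0.517 0.182]
flux top [192.8 414.3] 0.57 [ 0.614 -0.324]
flux scene [245.8 312.4] 0.9 [0.514 0.171]
```

View pics/a.png

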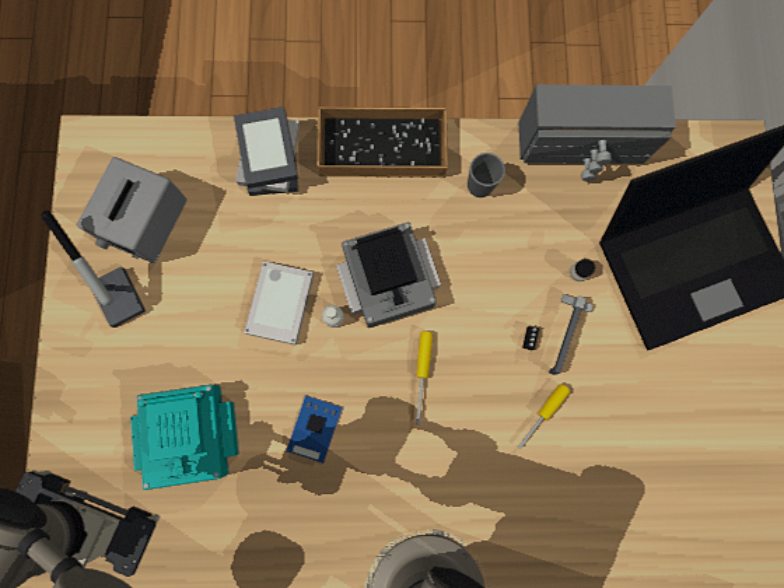

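View pics/b.png

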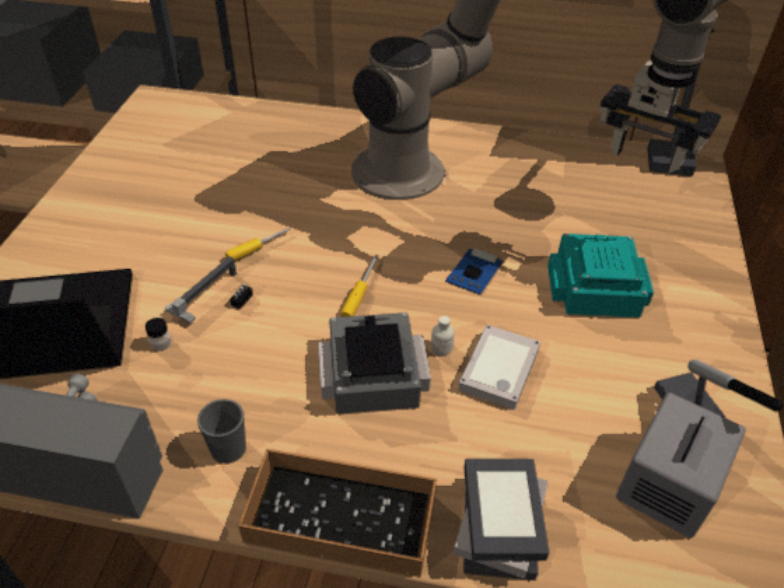

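The first picture is the top view. It shows the grey logger at about (392,275), the turquoise look-alike at (185,437), which I must leave alone, and the spanner from (577,300) to (555,372) with the bit block at (531,337) beside it. The second is the scene view, with the grey logger at (372,360) and the spanner at (205,285).

The grey logger fits the description: it is clamped, with the latch toward the robot and the flux bottle on its +y side. I'll fit both poses and check them in one crop.

```bash
cat >> h.py <<'E'
from scipy.optimize import least_squares
LOG=dict(logger=(0,0,0),logger_deck=(0,0,.06),latch_knob=(-.06,.0,.0675),cover_edge=(-.035,0,.082))
SP=dict(spanner_grip=(-.065,0,.035),spanner_fork=(0,0,.011),prong=(0,.024,0),prong2=(0,-.024,0),spanner=(0,0,0))
def w(p,q): # pose p=x,y,yaw(,z)
    c,s=np.cos(p[2]),np.sin(p[2]); z=p[3] if len(p)>3 else 0
    return np.array([p[0]+c*q[0]-s*q[1],p[1]+s*q[0]+c*q[1],z+q[2]])
def fit(C,pts,M,p0,gate=14):
    obs=[]
    for k,q in M.items():
        for cam in C:
            e=proj(C[cam],w(p0,q)); 
            b=[d for d in pts[cam,k] if d['conf']>.2 and np.hypot(*(np.array(d['at'])-e))<gate]
            if b:
                b=min(b,key=lambda d:np.hypot(*(np.array(d['at'])-e))); obs.append((k,cam,q,np.array(b['at'])))
    f=lambda p:np.concatenate([proj(C[c],w(p,q))-a for _,c,q,a in obs])
    r=least_squares(f,p0,loss='soft_l1')
    return r.x,[(k,c,np.round(proj(C[c],w(r.x,q))-a,1).tolist()) for k,c,q,a in obs]
E
python3 - <<'E'
from h import *
C={c:snap(c) for c in('top','scene')}
P={}
for c in C:
    for k in LOG: P[c,k]=place_of(c,k)
    for k in ('spanner_grip','spanner_fork','spanner'): P[c,k]=place_of(c,k)
    P[c,'prong']=P[c,'prong2']=place_of(c,'prong_a')+place_of(c,'prong_b')
L,r=fit(C,P,LOG,[.603,.068,.245]);print(L.round(4),r)
S,r=fit(C,P,SP,[.547,-.303,-.3],9);print(S.round(4),r)
out=[]
for c,(r0,c0) in (('top',(150,230)),('scene',(215,215))):
  out.append((C[c],r0,c0,L))
for c,(r0,c0) in (('top',(200,370)),('scene',(170,90))):
  out.append((C[c],r0,c0,S))
tiles=[]
for c,r0,c0,p in out:
    im=cv2.resize(c['img'][r0:r0+90,c0:c0+100],None,fx=4,fy=4,interpolation=cv2.INTER_CUBIC)[:300]
    def dr(pts,close=1):
        a=np.array([(proj(c,w(p,q))-[r0,c0])[::-1]*4+2 for q in pts]).astype(np.int32)
        cv2.polylines(im,[a],bool(close),(0,0,255) if close else (0,255,0),1)
    if p is L:
        dr([(-.085,-.07,.06),(.085,-.07,.06),(.085,.07,.06),(-.085,.07,.06)])
        dr([(-.035,-.045,.084),(.068,-.045,.084),(.068,.045,.084),(-.035,.045,.084)])
        dr([(-.067,-.009,.074),(-.053,-.009,.074),(-.053,.009,.074),(-.067,.009,.074)])
    else:
        dr([(-.008,-.031,.019),(.008,-.031,.019),(.008,.031,.019),(-.008,.031,.019)])
        dr([(-.15,-.006,.043),(-.014,-.006,.043),(-.014,.006,.043),(-.15,.006,.043)])
    tiles.append(im)
cv2.imwrite('pics/c.png',np.vstack([np.hstack(tiles[:2]),np.hstack(tiles[2:])]))
E
```

```text
[0.5955 0.0707 0.3761] [('logger', 'top', [-1.1, 0.1]), ('logger', 'scene', [-0.7, -1.0]), ('logger_deck', 'top', [3.5, -2.9]), ('logger_deck', 'scene', [-0.3, -0.7]), ('latch_knob', 'top', [-1.5, 3.8]), ('latch_knob', 'scene', [-0.2, 0.8]), ('cover_edge', 'top', [-0.1, -2.8])]
[ 0.5457 -0.3058 -0.3676] [('spanner_grip', 'top', [0.9, -0.8]), ('spanner_grip', 'scene', [1.8, -1.1]), ('spanner_fork', 'top', [0.1, -0.3]), ('spanner_fork', 'scene', [-0.7, -1.3]), ('prong', 'top', [0.0, -0.5]), ('prong', 'scene', [-1.5, -3.8]), ('prong2', 'top', [-1.8, -1.7]), ('prong2', 'scene', [0.5, 0.8]), ('spanner', 'top', [0.7, -1.2]), ('spanner', 'scene', [-2.1, -2.1])]
```

View pics/c.png

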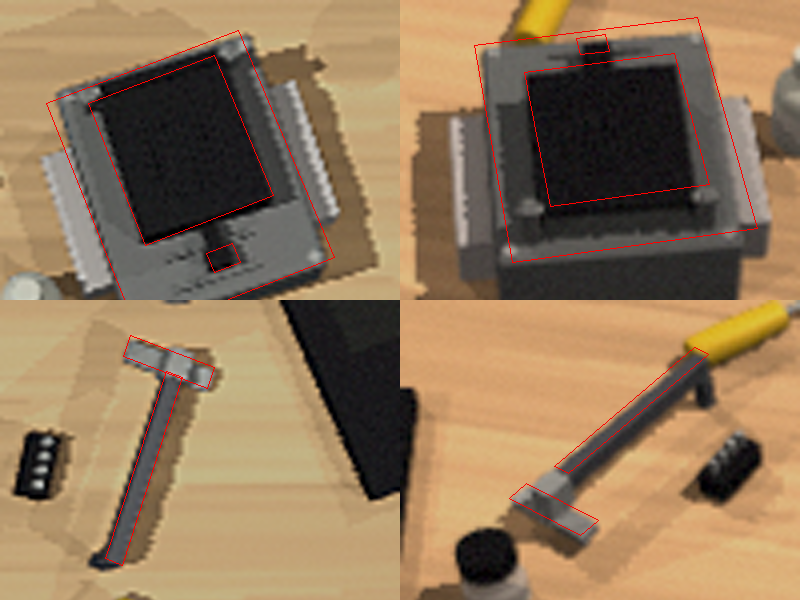

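The crop confirms the grey logger with its knob at the front, and the spanner with bar and fork head. Both overlays are a few pixels off, the logger's mainly in yaw, so I'll refine them on the image edges.

```bash
cat >> h.py <<'E'
from scipy.ndimage import map_coordinates
from scipy.optimize import differential_evolution
def rect(x0,x1,y0,y1,z): 
    a=[(x0,y0,z),(x1,y0,z),(x1,y1,z),(x0,y1,z)]; return [(a[i],a[(i+1)%4]) for i in range(4)]
def edgefit(Cs,edges,p0,dp,sig=1.0):
    G=[]
    for c in Cs:
        im=cv2.GaussianBlur(c['img'].astype(np.float32),(0,0),sig)
        gx=cv2.Sobel(im,cv2.CV_32F,1,0);gy=cv2.Sobel(im,cv2.CV_32F,0,1)
        G.append((c,gx,gy))
    t=np.linspace(.05,.95,25)
    def cost(p):
        s=0
        for c,gx,gy in G:
            for a,b in edges:
                A=proj(c,w(p,a));B=proj(c,w(p,b));d=(B-A)/np.linalg.norm(B-A);n=np.array([-d[1],d[0]])
                xy=A[:,None]+(B-A)[:,None]*t
                v=sum(abs(n[0]*map_coordinates(gy[...,k],xy,order=1)+n[1]*map_coordinates(gx[...,k],xy,order=1)) for k in range(3))
                s-=np.minimum(v,150).mean()
        return s
    r=differential_evolution(cost,[(a-b,a+b) for a,b in zip(p0,dp)],seed=1,popsize=12,maxiter=60,tol=1e-6)
    return r.x,r.fun
EL=rect(-.085,.085,-.07,.07,.06)+rect(-.035,.068,-.045,.045,.084)
ES=rect(-.008,.008,-.031,.031,.019)+rect(-.15,-.014,-.006,.006,.043)
E
python3 - <<'E'
from h import *
C={c:snap(c) for c in('top','scene')}
for nm,E,p0 in(('L',EL,[.597,.068,.3]),('S',ES,[.546,-.304,-.33])):
    for cs in (['top'],['scene'],['top','scene']):
        x,f=edgefit([C[c] for c in cs],E,p0,[.02,.02,.15]);print(nm,cs,x.round(4),round(f,0))
    if nm=='L':
        L=x
    else: S=x
print('knob',w(L,(-.06,0,.0675)),'ring',w(L,(.015,0,.074)),'grip',w(S,(-.065,0,.035)))
for c in C:
    for p,z in((L,.06),):
        print(c,proj(C[c],w(L,(-.06,0,.067))).round(1))
out=[];tiles=[]
for c,(r0,c0) in (('top',(150,230)),('scene',(215,215))): out.append((C[c],r0,c0,L))
for c,(r0,c0) in (('top',(200,370)),('scene',(170,90))): out.append((C[c],r0,c0,S))
for c,r0,c0,p in out:
    im=cv2.resize(c['img'][r0:r0+90,c0:c0+100],None,fx=4,fy=4,interpolation=cv2.INTER_CUBIC)[:300]
    for a,b in (EL+rect(-.067,-.053,-.009,.009,.074) if p is L else ES):
        u,v=[tuple(int(i) for i in (proj(c,w(p,q))-[r0,c0])[::-1]*4+2) for q in(a,b)];cv2.line(im,u,v,(0,0,255),1)
    tiles.append(im)
cv2.imwrite('pics/d.png',np.vstack([np.hstack(tiles[:2]),np.hstack(tiles[2:])]))
E
```

```text
L ['top'] [0.5957 0.073  0.3034] -1146.0
L ['scene'] [0.6072 0.0694 0.2944] -1125.0
L ['top', 'scene'] [0.601  0.0687 0.2972] -2114.0
S ['top'] [ 0.5423 -0.3054 -0.3832] -1172.0
S ['scene'] [ 0.5518 -0.3027 -0.3508] -1168.0
S ['top', 'scene'] [ 0.5444 -0.3081 -0.4062] -2205.0
knob [0.54362815 0.0510959  0.0675    ] ring [0.61534009 0.07305946 0.074     ] grip [ 0.48473147 -0.28245229  0.035     ]
top [213.  284.4]
scene [229.  263.5]
```

View pics/d.png

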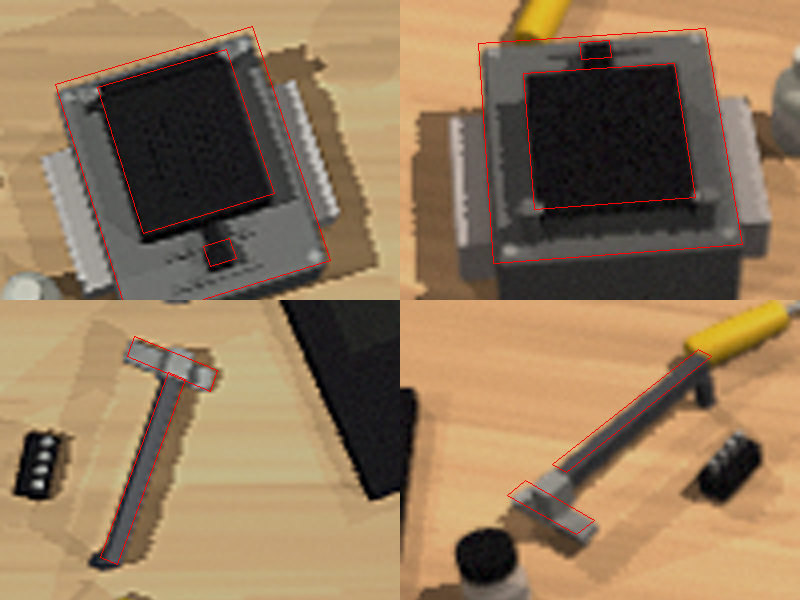

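Both fits agree on yaw (0.30 for the logger, about -0.37 for the spanner). They differ by about 10 mm in x between the cameras, so I'll average them now and correct with the gripper in view. I'm setting out for the latch with the fingers shut.

```bash
python3 -m inch '[[[-43,-26,0,0],[-43,-26,0,0],[-43,-26,0,0],[-43,-26,0,0],[-43,-26,0,0],[-43,-26,0,0],[-43,-26,0,0],[-43,-26,0,0],[-43,-26,0,0],[-43,-26,0,0]]]' 1 20; python3 -m inch '[[[-41,-26,0,0],[-41,-26,0,0],[0,0,20,-0.169],[0,0,20,-0.169],[0,0,20,-0.169],[0,0,20,-0.169],[0,0,0,0]]]'
```

```text
time: 4.1
tool_pos: [0.4981, 0.0873, 0.2269]
tool_rot: [3.141, 0.0, 2.766]
contact_force: [1.9, 0.1, -0.5]
opening: 0.0009
time: 4.97
tool_pos: [0.5535, 0.0103, 0.1454]
tool_rot: [3.14, -0.003, -2.843]
contact_force: [-0.9, 0.6, 0.6]
opening: 0.0007
```

Run:
```python
from h import *
C={c:snap(c) for c in('top','scene')}
o=observe();t=np.array(o['tool_pos']);print(t,o['tool_rot'],o['qpos'])
tiles=[]
for c,(r0,c0) in (('top',(140,230)),('scene',(195,200))):
    im=cv2.resize(C[c]['img'][r0:r0+110,c0:c0+100],None,fx=4,fy=4,interpolation=cv2.INTER_CUBIC)
    p=proj(C[c],t);print(c,p)
    cv2.drawMarker(im,tuple(int(i) for i in (p-[r0,c0])[::-1]*4+2),(0,255,0),cv2.MARKER_CROSS,14,1)
    for q in w([.6015,.071,.3],(-.06,0,.074)),:
        cv2.drawMarker(im,tuple(int(i) for i in (proj(C[c],q)-[r0,c0])[::-1]*4+2),(0,0,255),cv2.MARKER_CROSS,14,1)
    tiles.append(im)
cv2.imwrite('pics/e.png',np.hstack(tiles))
```

```text
[0.55475759 0.01023112 0.14725848] [-3.14146456e+00  5.53455014e-04 -2.84492042e+00] [-1.19754613e-01  4.69622676e-01  1.55732798e+00  1.18915194e-04
  1.11408403e+00 -1.98727555e+00]
top [202.57281331 301.85693467]
scene [205.92598307 244.9367481 ]
```

View pics/e.png

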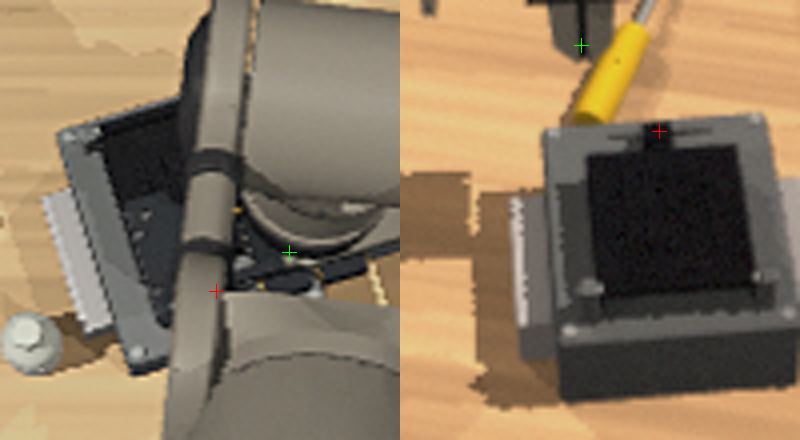

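Scene view: the fingertip is at (573,60) in the crop but projects to (581,45). So that camera is offset by about +3.5 rows and -2 columns. Once corrected, both cameras give the same logger pose, (0.596, 0.073, 0.30). I'll go down beside the knob.

```bash
sed -i "s/^    if fn:/    if cam=='scene': c['cy']+=3.5; c['cx']-=2\n    if fn:/" h.py
python3 -m inch '[[[6,0,15,0],[0,0,20,0],[0,0,20,0],[0,0,15,0],[0,0,8,0],[0,0,4,0],[0,0,0,0],[0,0,0,0]]]'
```

```text
time: 6.08
tool_pos: [0.5491, 0.0085, 0.0652]
tool_rot: [-3.141, 0.001, -2.842]
contact_force: [-0.0, 0.9, -0.4]
opening: 0.0004
```

```bash
python3 -m inch '[[[0,5,0,0],[0,5,0,0],[0,4,0,0],[0,3,0,0],[0,3,0,0]]]'; python3 -m inch '[[[0,3,0,0],[0,3,0,0],[0,3,0,0],[0,0,0,0]]]'
```

```text
time: 6.7
tool_pos: [0.5427, 0.0278, 0.0647]
tool_rot: [3.142, 0.0, -2.841]
contact_force: [-0.3, -0.1, -0.6]
opening: 0.0005
time: 7.2
tool_pos: [0.5402, 0.0363, 0.0648]
tool_rot: [3.142, 0.0, -2.841]
contact_force: [-0.2, -2.0, 1.3]
opening: 0.0
```

```bash
python3 -m inch '[[[0,3,0,0],[0,3,0,0],[0,0,0,0]]]';python3 -m inch '[[[0,3,0,0],[0,0,0,0]]]'
```

```text
time: 7.58
tool_pos: [0.5383, 0.0423, 0.0648]
tool_rot: [3.141, 0.0, -2.841]
contact_force: [0.9, -1.7, 1.9]
opening: 0.0007
time: 7.82
tool_pos: [0.5376, 0.0446, 0.0649]
tool_rot: [-3.141, 0.0, -2.841]
contact_force: [-0.1, -4.2, 2.5]
opening: 0.0003
```

```bash
python3 -m inch '[[[0,3,0,0],[0,0,0,0]]]';python3 - <<'E'
from h import *
c=snap('scene')
L=[.5957,.073,.3]
print('shut',proj(c,w(L,(-.035,0,.082))),'open',proj(c,w(L,(.111,0,.18))))
for k in('cover_edge','latch_knob','ring_top','hole_a'): print(k,[(np.round(d['at'],1).tolist(),round(d['conf'],2)) for d in place_of('scene',k)[:3]])
E
```

```text
time: 8.07
tool_pos: [0.5376, 0.0456, 0.0653]
tool_rot: [-3.138, 0.001, -2.841]
contact_force: [1.4, -12.7, 4.2]
opening: 0.0006
shut [234.46127346 264.54647169] open [253.50892075 271.08148547]
cover_edge [([172.2, 430.3], 0.9), ([219.9, 266.6], 0.77), ([265.6, 357.6], 0.24)]
latch_knob [([170.8, 426.1], 0.38)]
ring_top []
hole_a []
```

The force jumped to 12.7 N, so the latch is at its stop. I'll back off, lift and retreat to the front so the cover can swing freely.

```bash
python3 -m inch '[[[0,-6,0,0],[10,-6,-10,0],[20,0,-30,0],[30,0,-30,0],[30,0,-30,0],[30,-20,-30,0],[20,-40,0,0],[10,-40,0,0]]]' - ;python3 - <<'E'
from h import *
c=snap('scene');t=snap('top')
cv2.imwrite('pics/f.png',np.hstack([cv2.resize(i['img'][a:a+150,b:b+130],None,fx=3,fy=3,interpolation=cv2.INTER_CUBIC) for i,a,b in((c,170,200),(t,110,215))]))
for k in('cover_edge','latch_knob','ring_top','hole_a','hole_b'): 
  for cam in('scene','top'):print(k,cam,[(np.round(d['at'],1).tolist(),round(d['conf'],2)) for d in place_of(cam,k)[:4]])
E
```

```text
time: 9.32
tool_pos: [0.4252, -0.1043, 0.1957]
tool_rot: [-3.142, 0.001, -2.841]
contact_force: [1.4, -0.2, -0.1]
opening: 0.0004
cover_edge scene [([170.5, 428.3], 0.77), ([250.2, 271.9], 0.7), ([214.4, 172.1], 0.41), ([316.5, 163.5], 0.29)]
cover_edge top [([142.6, 264.3], 0.85), ([326.8, 126.3], 0.62)]
latch_knob scene [([228.8, 269.2], 0.62), ([170.3, 428.2], 0.46)]
latch_knob top [([333.6, 128.7], 0.63), ([213.9, 278.1], 0.58)]
ring_top scene [([254.0, 265.3], 0.52)]
ring_top top [([269.2, 301.3], 0.74), ([186.3, 277.4], 0.56)]
hole_a scene [([253.0, 277.1], 0.48), ([248.6, 256.6], 0.42)]
hole_a top [([186.8, 266.4], 0.93), ([186.9, 287.2], 0.59), ([132.1, 343.3], 0.59)]
hole_b scene [([253.0, 277.1], 0.48), ([248.6, 256.6], 0.42)]
hole_b top [([186.8, 266.4], 0.93), ([186.9, 287.2], 0.59), ([132.1, 343.3], 0.59)]
```

View pics/f.png

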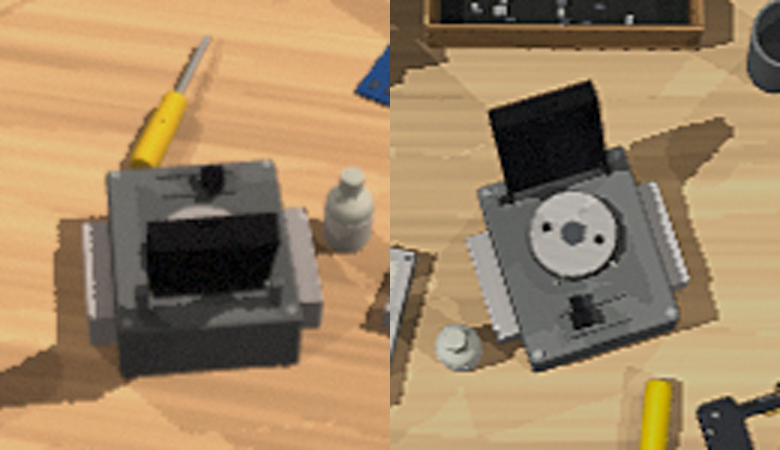

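The cover stands fully open, and the knob has moved to +y. In the top crop the ring is visible with its holes at (547,226) and (599,239). Next I'll measure the ring and refit the spanner.

Run:
```python
from h import *
t=snap('top');s=snap('scene')
g=cv2.cvtColor(t['img'],cv2.COLOR_BGR2GRAY)
r0,c0=165,250
cr=cv2.resize(g[r0:r0+46,c0:c0+54],None,fx=4,fy=4,interpolation=cv2.INTER_CUBIC)
px=lambda u:np.array([r0+(u[1]-1.5)/4,c0+(u[0]-1.5)/4])
L=[.5957,.073,.3]
e=(proj(t,w(L,(.015,0,.074)))-[r0,c0])*4
b=(cr>140).astype(np.uint8);cn,_=cv2.findContours(b,cv2.RETR_EXTERNAL,cv2.CHAIN_APPROX_NONE)
cn=max(cn,key=cv2.contourArea);el=cv2.fitEllipse(cv2.convexHull(cn));print('ellipse',el,'exp rc',e, 'px/m',t['fx']/1.1*4*.076)
ce=onz(t,px(el[0]),.074);print('ring centre',ce,'predicted',w(L,(.015,0,.074)))
H=[]
for a in((185.3,267.3),(189.7,284.7)):
    y,x=int((a[0]-r0)*4),int((a[1]-c0)*4);win=cr[y-9:y+10,x-9:x+10].astype(float);wt=np.clip(150-win,0,None)
    yy,xx=np.mgrid[y-9:y+10,x-9:x+10];p=px(((wt*xx).sum()/wt.sum(),(wt*yy).sum()/wt.sum()));H.append(onz(t,p,.074));print('hole',p,H[-1])
d=H[0]-H[1];m=(H[0]+H[1])/2;print('mid',m,'sep',np.linalg.norm(d),'yaw',np.arctan2(-d[0],d[1]))
for cs in([t],[s],[t,s]):
    x,f=edgefit(cs,ES,[.543,-.303,-.36],[.015,.015,.12]);print('S',x.round(4),round(f),'grip',w(x,(-.065,0,0)).round(4))
```

```text
ellipse ((103.56570434570312, 90.88434600830078), (111.99105834960938, 113.19853973388672), 78.04225158691406) exp rc [91.96832976 97.34331972] px/m 118.33110169252619
ring centre [0.61179138 0.07428509 0.074     ] predicted [0.61003005 0.0774328  0.074     ]
hole [185.29570378 266.70166753] [0.61743323 0.09769634 0.074     ]
hole [189.38984732 284.19580643] [0.60617031 0.05124257 0.074     ]
mid [0.61180177 0.07446945 0.074     ] sep 0.04779965200981775 yaw -0.23786445826658445
S [ 0.5521 -0.3063 -0.24  ] -806 grip [ 0.489  -0.2909  0.    ]
S [ 0.5535 -0.3107 -0.3565] -1170 grip [ 0.4926 -0.288   0.    ]
S [ 0.5518 -0.3059 -0.2889] -1930 grip [ 0.4895 -0.2874  0.    ]
```

```bash
python3 - <<'E'
from h import *
t=snap('top');s=snap('scene')
t['img']=cv2.resize(cv2.imread('pics/a.png'),(560,420),interpolation=cv2.INTER_AREA)
s['img']=cv2.resize(cv2.imread('pics/b.png'),(560,420),interpolation=cv2.INTER_AREA)
HD=rect(-.008,.008,-.031,.031,.019);BR=rect(-.15,-.014,-.006,.006,.043)
for n,cs in(('t',[t]),('s',[s]),('ts',[t,s])):
    for m,E in(('all',HD+BR),('bar',BR),('head',HD)):
        x,f=edgefit(cs,E,[.543,-.303,-.34],[.015,.015,.12]);print(n,m,x.round(4),round(f),'grip',w(x,(-.065,0,0)).round(4))
a=onz(t,(200+62.5/4,370+168.5/4),.019);print('head centre by eye',a)
E
python3 -m inch '[[[0,-38,0,0],[0,-38,0,0],[0,-38,0,0],[0,-38,0,0],[0,-36,0,0],[0,0,18,0.165],[0,0,18,0.165],[0,0,18,0.165],[0,0,18,0.165],[0,0,0,0]]]' 0 20
```

```text
t all [ 0.5424 -0.3056 -0.3834] -1168 grip [ 0.4821 -0.2813  0.    ]
t bar [ 0.5406 -0.3055 -0.3916] -600 grip [ 0.4805 -0.2807  0.    ]
t head [ 0.5432 -0.3056 -0.4119] -570 grip [ 0.4836 -0.2795  0.    ]
s all [ 0.5388 -0.3026 -0.3432] -1160 grip [ 0.4776 -0.2807  0.    ]
s bar [ 0.538  -0.301  -0.2762] -600 grip [ 0.4754 -0.2832  0.    ]
s head [ 0.5558 -0.3024 -0.2824] -584 grip [ 0.4933 -0.2843  0.    ]
ts all [ 0.5405 -0.3037 -0.3612] -2256 grip [ 0.4797 -0.2807  0.    ]
ts bar [ 0.5393 -0.3037 -0.3661] -1190 grip [ 0.4786 -0.2805  0.    ]
ts head [ 0.5409 -0.3038 -0.3567] -1081 grip [ 0.48   -0.2811  0.    ]
head centre by eye [ 0.54386842 -0.30663818  0.019     ]
time: 11.38
tool_pos: [0.4813, -0.2827, 0.1214]
tool_rot: [3.141, -0.003, 2.783]
contact_force: [-0.4, -0.5, -0.6]
opening: 0.0455
```

```bash
python3 -m inch '[[[0,0,25,0],[0,0,25,0],[0,0,25,0],[0,0,16,0],[0,0,8,0],[0,0,4,0],[0,0,0,0]]]' 0 40; python3 -m inch '[[[0,0,0,0],[0,0,0,0],[0,0,0,0],[0,0,0,0],[0,0,0,0],[0,0,0,0]]]' 1 40
```

```text
time: 12.25
tool_pos: [0.4823, -0.2835, 0.02]
tool_rot: [-3.142, 0.001, 2.782]
contact_force: [0.6, 0.2, -0.3]
opening: 0.0466
time: 13.0
tool_pos: [0.482, -0.2833, 0.0197]
tool_rot: [3.141, 0.0, 2.782]
contact_force: [0.8, 0.2, 0.7]
opening: 0.0117
```

The fingers stopped at 11.7 mm, which is the 12 mm bar. I'll lift and carry it toward the ring.

```bash
python3 -m inch '[[[0,0,-5,0],[0,0,-10,0],[0,0,-25,0],[0,0,-30,0],[0,0,-30,0],[0,0,-30,0],[0,0,0,0]]]'; python3 -m inch '[[[3,15,0,0],[7,37,0,0],[7,40,0,0],[7,40,0,0],[7,40,0,0],[8,40,0,0],[8,40,0,0],[8,40,0,0],[8,40,0,0],[6,30,0,0]]]'; python3 -m inch '[[[0,10,0,-0.06],[0,0,0,-0.062],[0,0,0,0],[0,0,0,0]]]'
```

```text
time: 13.88
tool_pos: [0.4832, -0.2842, 0.1524]
tool_rot: [-3.14, 0.005, 2.782]
contact_force: [0.4, -0.9, -1.9]
opening: 0.0117
time: 15.12
tool_pos: [0.5435, 0.0825, 0.148]
tool_rot: [-3.141, -0.003, 2.783]
contact_force: [0.5, -0.4, -0.3]
opening: 0.0118
time: 15.62
tool_pos: [0.5477, 0.0895, 0.1489]
tool_rot: [-3.141, -0.002, 2.903]
contact_force: [-0.6, -0.6, -0.7]
opening: 0.0117
```

```bash
python3 -m inch '[[[0,0,20,0],[0,0,15,0],[0,0,0,0],[0,0,0,0]]]'
python3 - <<'E'
from h import *
C={c:snap(c) for c in('top','scene')}
o=observe();T=np.array(o['tool_pos']);yaw=o['tool_rot'][2]-np.pi;print(T,yaw)
R=[.6118,.0744,-.238]
f=T+[.063*np.cos(yaw),.063*np.sin(yaw),0];S=[f[0],f[1],yaw,T[2]-.0197]
tiles=[]
for c,(r0,c0),k in (('top',(140,235),4),('scene',(205,225),5)):
    cc=C[c];im=cv2.resize(cc['img'][r0:r0+(100 if k==4 else 80),c0:c0+(100 if k==4 else 80)],(400,400),interpolation=cv2.INTER_CUBIC)
    P=lambda q:tuple(int(i) for i in (proj(cc,q)-[r0,c0])[::-1]*k+k/2)
    for a,b in ES: cv2.line(im,P(w(S,a)),P(w(S,b)),(0,0,255),1)
    for y in(-.024,.024):
        cv2.circle(im,P(w(R+[.074],(0,y,0))),3,(0,255,0),1);cv2.circle(im,P(w(S,(0,y,0))),2,(255,0,255),1)
    tiles.append(im)
    for n in('spanner_fork','spanner_grip','prong_a','hole_a'):print(c,n,[(np.round(d['at'],1).tolist(),round(d['conf'],2)) for d in place_of(c,n)[:3]])
    print('exp fork',proj(cc,w(S,(0,0,.011))),'prongs',[proj(cc,w(S,(0,y,0))).round(1) for y in(.024,-.024)],'holes',[proj(cc,w(R+[.074],(0,y,0))).round(1) for y in(.024,-.024)])
cv2.imwrite('pics/g.png',np.hstack(tiles))
E
```

```text
time: 16.12
tool_pos: [0.5487, 0.0891, 0.1151]
tool_rot: [3.141, 0.001, 2.903]
contact_force: [0.3, -0.8, -1.6]
opening: 0.012
[0.54883724 0.08916843 0.1153617 ] -0.23796201994569977
top spanner_fork []
top spanner_grip [([236.2, 376.0], 0.56)]
top prong_a []
top hole_a []
exp fork [184.93813592 275.63665812] prongs [array([183.9, 266.6]), array([188.1, 284.5])] holes [array([185.3, 266.7]), array([189.4, 284.3])]
scene spanner_fork [([242.8, 113.2], 0.67), ([243.3, 266.2], 0.6), ([171.2, 184.5], 0.4)]
scene spanner_grip [([215.8, 279.8], 0.61), ([246.3, 279.3], 0.4)]
scene prong_a [([238.3, 257.9], 0.88), ([244.9, 277.0], 0.86), ([212.3, 281.9], 0.37)]
scene hole_a []
exp fork [242.81310089 265.22487792] prongs [array([249.4, 274.7]), array([242.7, 255.8])] holes [array([256.2, 274.5]), array([249.5, 255.8])]
```

View pics/g.png

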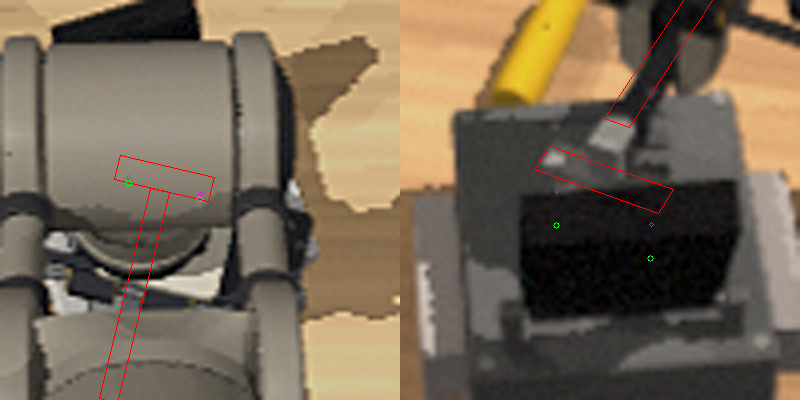

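The top view is fully hidden by the arm here, and in the scene view the cover hides part of the fork. I'll move sideways, where the top camera can see the held spanner. Then the fork and the ring are both measured by the same camera.

```bash
python3 -m inch '[[[0,-20,0,0],[-5,-40,0,0],[-5,-40,0,0],[-5,-40,0,0],[-5,-40,0,0],[-5,-40,0,0],[-5,-20,0,0],[0,-10,0,0],[0,0,0,0],[0,0,0,0]]]'
cat > look.py <<'E'
from h import *
import sys
C={c:snap(c) for c in('top','scene')}
o=observe();T=np.array(o['tool_pos']);yaw=o['tool_rot'][2]-np.pi
u=np.array([np.cos(yaw),np.sin(yaw)]);v=np.array([-u[1],u[0]])
f=T[:2]+.063*u;z=T[2]-.0197;print(T.round(4),round(yaw,4))
VE=ES[:4]+[ES[4],ES[6]] # no bar ends
tiles=[]
for c in C:
    cc=C[c];P0=(proj(cc,[f[0],f[1],z+.03])-50).astype(int);r0,c0=np.clip(P0,0,[320,460])
    for n,E in(('all',ES),('head',ES[:4])):
        # fit along u,v: rotate frame
        class _: pass
        x,fn=edgefit([cc],[(tuple(np.r_[w([0,0,yaw],a)[:2],a[2]+z]),tuple(np.r_[w([0,0,yaw],b)[:2],b[2]+z])) for a,b in E],[f[0],f[1],0],[.014,.014,1e-4])
        d=x[:2]-T[:2];print(c,n,x[:2].round(4),'along',(d@u).round(4),'across',(d@v).round(4),round(fn))
        if n=='all': X=x
    for n in('spanner_fork','spanner_grip','prong_a'):print(c,n,[(np.round(d['at'],1).tolist(),round(d['conf'],2)) for d in place_of(c,n)[:3]])
    im=cv2.resize(cc['img'][r0:r0+100,c0:c0+100],(400,400),interpolation=cv2.INTER_CUBIC)
    P=lambda q:tuple(int(i) for i in (proj(cc,q)-[r0,c0])[::-1]*4+2)
    for p,col in(([f[0],f[1],yaw,z],(0,255,0)),([X[0],X[1],yaw,z],(0,0,255))):
        for a,b in ES: cv2.line(im,P(w(p,a)),P(w(p,b)),col,1)
    tiles.append(im)
cv2.imwrite('pics/'+sys.argv[1],np.hstack(tiles))
E
python3 look.py i.png
```

```text
time: 17.88
tool_pos: [0.5187, -0.1598, 0.1147]
tool_rot: [3.141, -0.0, 2.905]
contact_force: [0.4, 1.3, -1.7]
opening: 0.0118
[ 0.5188 -0.1598  0.1147] -0.2363
top all [ 0.5898 -0.1756] along 0.0728 across 0.0012 -902
top head [ 0.5893 -0.1755] along 0.0722 across 0.0013 -495
top spanner_fork [([305.4, 224.6], 0.68), ([193.1, 370.9], 0.45), ([218.7, 198.4], 0.25)]
top spanner_grip []
top prong_a [([193.8, 361.5], 0.58), ([185.5, 265.5], 0.52), ([217.4, 199.4], 0.27)]
scene all [ 0.5779 -0.1711] along 0.0601 across 0.0029 -1061
scene head [ 0.5778 -0.1711] along 0.06 across 0.0028 -575
scene spanner_fork [([220.3, 169.0], 0.93), ([254.2, 265.2], 0.16)]
scene spanner_grip [([190.7, 182.3], 0.78)]
scene prong_a [([218.3, 158.4], 0.67), ([220.2, 179.1], 0.62)]
```

View pics/i.png

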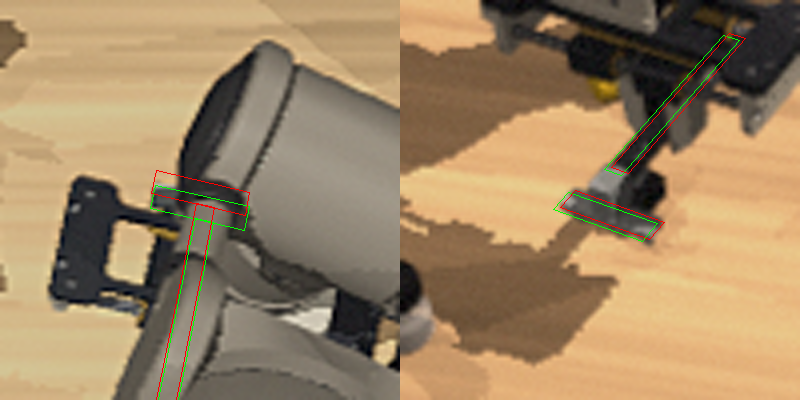

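The wrist still hides most of the head in the top view. Turning the spanner toward +y should bring the head clear. It also separates the spanner's own offset from the camera offset.

```bash
python3 -m inch '[[[0,0,0,-0.1],[0,0,0,-0.18],[0,0,0,-0.18],[0,0,0,-0.18],[0,0,0,-0.18],[0,0,0,-0.18],[0,0,0,-0.18],[0,0,0,0],[0,0,0,0]]]'; python3 look.py j.png
```

```text
time: 19.4
tool_pos: [0.5187, -0.1608, 0.1147]
tool_rot: [3.142, 0.0, -2.203]
contact_force: [-0.5, -0.4, -1.7]
opening: 0.0118
[ 0.5186 -0.1608  0.1147] -5.3431
top all [ 0.5577 -0.1065] along 0.0669 across 0.0005 -907
top head [ 0.5569 -0.1052] along 0.0675 across 0.0019 -586
top spanner_fork [([204.4, 345.2], 0.8), ([136.7, 345.9], 0.61)]
top spanner_grip [([218.7, 370.2], 0.61), ([206.0, 342.8], 0.38)]
top prong_a [([201.4, 350.8], 0.72), ([213.3, 337.8], 0.53)]
scene all [ 0.5539 -0.0975] along 0.0719 across 0.0089 -1035
scene head [ 0.5539 -0.0999] along 0.0699 across 0.0074 -571
scene spanner_fork [([215.1, 197.1], 0.66)]
scene spanner_grip [([265.0, 267.8], 0.59), ([190.7, 182.4], 0.56)]
scene prong_a [([212.2, 207.9], 0.95), ([219.3, 187.9], 0.92), ([239.8, 114.9], 0.37)]
```

View pics/j.png

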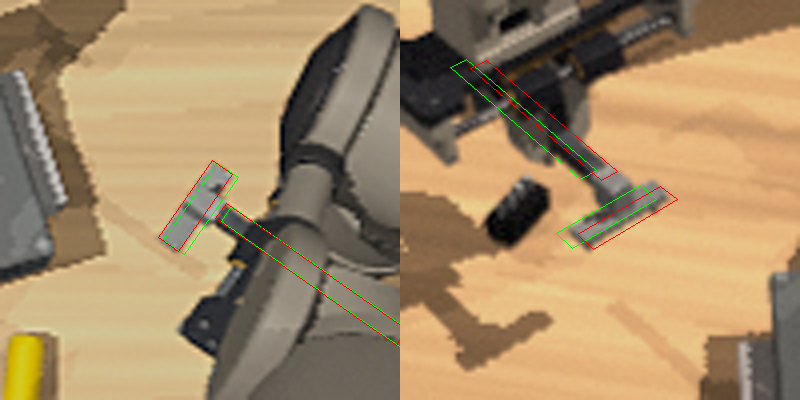

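The top camera now sees the head clearly and the overlay fits. The fork is 67 mm ahead of the TCP and centred across to about 1 mm, so the top camera is good. The scene correction is not, so I'll leave the scene camera out for fine work. Returning to the ring, with a TCP target of (0.548, 0.0895) and spanner yaw -0.238.

```bash
python3 -m inch '[[[0,0,0,0.1],[0,0,0,0.18],[0,0,0,0.18],[0,0,0,0.18],[0,0,0,0.18],[0,0,0,0.18],[0,0,0,0.178],[0,0,0,0]]]'; python3 -m inch '[[[3,20,0,0],[5,40,0,0],[5,40,0,0],[5,40,0,0],[5,40,0,0],[5,40,0,0],[3,20,0,0],[0,10,0,0],[0,0,0,0],[0,0,0,0]]]'
```

```text
time: 20.8
tool_pos: [0.5186, -0.1609, 0.1147]
tool_rot: [3.141, -0.0, 2.907]
contact_force: [-0.2, 0.4, -1.8]
opening: 0.0117
time: 22.05
tool_pos: [0.5469, 0.0885, 0.1147]
tool_rot: [-3.141, -0.0, 2.905]
contact_force: [0.6, -0.5, -0.8]
opening: 0.0113
```

```bash
python3 -m inch '[[[-1,1,8,0],[0,0,6,0],[0,0,4,0],[0,0,0,0]]]'; python3 -m inch '[[[0,0,2,0],[0,0,2,0],[0,0,2,0],[0,0,0,0]]]'
```

```text
time: 22.55
tool_pos: [0.5478, 0.0901, 0.0962]
tool_rot: [-3.141, -0.001, 2.906]
contact_force: [-0.4, 0.0, -1.2]
opening: 0.0118
time: 23.05
tool_pos: [0.548, 0.0902, 0.0906]
tool_rot: [-3.142, -0.0, 2.906]
contact_force: [-0.7, 0.9, -1.1]
opening: 0.0117
```

There's no contact force with the tips about 3 mm below the ring face, so the prongs are entering the holes. Continuing down.

```bash
python3 -m inch '[[[0,0,2,0],[0,0,2,0],[0,0,0,0]]]'; python3 -m inch '[[[0,0,2,0],[0,0,1,0],[0,0,0,0],[0,0,0,0]]]'
```

```text
time: 23.42
tool_pos: [0.548, 0.0902, 0.0865]
tool_rot: [-3.142, -0.0, 2.906]
contact_force: [0.7, -0.5, -2.4]
opening: 0.0115
time: 23.92
tool_pos: [0.5482, 0.0902, 0.0838]
tool_rot: [3.141, 0.0, 2.906]
contact_force: [0.9, -0.5, -1.6]
opening: 0.0117
```

Nearly fully seated at 10 of 11 mm. I'll turn it anticlockwise on an arc of 66.5 mm about the ring axis.

```bash
python3 -m inch '[[[-0.3,-6.6,0.3,-0.1],[-0.3,-6.6,0.3,-0.1],[-0.3,-6.6,0,-0.1],[0,0,0,0]]]'
python3 - <<'E'
from h import *
o=observe();print(o['tool_pos'],o['tool_rot'],o['torque'],o['qpos'][5])
E
```

```text
time: 24.42
tool_pos: [0.5465, 0.0703, 0.0833]
tool_rot: [3.142, 0.0, -3.079]
contact_force: [-0.8, -0.2, -1.5]
opening: 0.0119
[0.54645846 0.07026883 0.08330655] [ 3.14158104e+00  3.70514269e-04 -3.07884529e+00] [ 0.01608655  0.06727054 -0.01799402] -1.6448217730929857
```

```bash
python3 -m inch '[[[-0.3,-6.6,0,-0.1],[-0.3,-6.6,0,-0.1]]]'
python3 - <<'E'
from h import *
o=observe();print(o['torque'])
s=snap('scene');t=snap('top');yaw=o['tool_rot'][2]+np.pi;print('spanner yaw',yaw)
for c in('scene','top'):
  for n in('hole_a','spanner_fork','ring_top'):print(c,n,[(np.round(d['at'],1).tolist(),round(d['conf'],2)) for d in place_of(c,n)[:3]])
cv2.imwrite('pics/k.png',np.hstack([cv2.resize(i['img'][a:a+100,b:b+100],(400,400),interpolation=cv2.INTER_CUBIC) for i,a,b in((s,195,215),(t,130,225))]))
E
```

```text
time: 24.68
tool_pos: [0.5483, 0.0576, 0.0832]
tool_rot: [3.141, -0.0, -2.877]
contact_force: [-0.4, 0.3, 0.3]
opening: 0.0119
[ 0.05288793  0.10316815 -0.27020218]
spanner yaw 0.26486883069507083
scene hole_a [([249.0, 256.1], 0.57), ([246.9, 312.5], 0.41)]
scene spanner_fork [([251.7, 266.1], 0.46)]
scene ring_top [([253.2, 264.4], 0.36)]
top hole_a []
top spanner_fork []
top ring_top []
```

View pics/k.png

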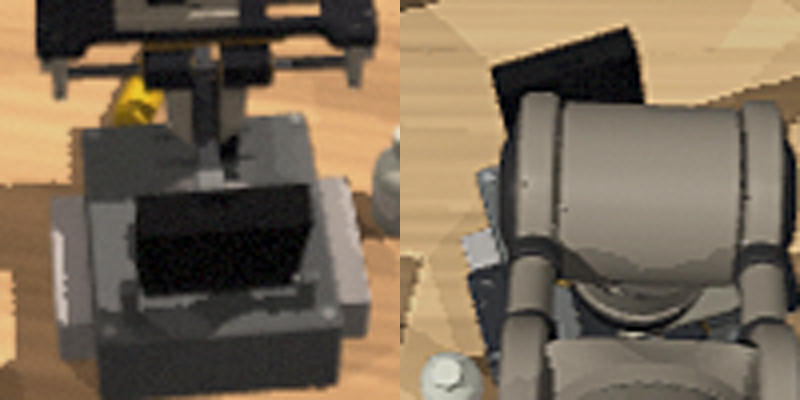

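During the turn the torque reads -0.27 N m, which matches the ring's 0.25, so it is turning. The view shows the spanner over the ring with the cover still open. Continuing toward the stop, expected at a yaw of about 0.95.

```bash
python3 -m inch '[[[-0.3,-6.6,0,-0.1],[-0.3,-6.6,0,-0.1],[-0.3,-6.6,0,-0.1],[-0.3,-6.6,0,-0.1],[-0.3,-6.6,0,-0.1],[-0.3,-6.6,0,-0.1]]]'; python3 -c "
from cell import *
o=observe();print(o['torque'],o['tool_rot'][2]+3.14159,o['qpos'][5])"; python3 -m inch '[[[-0.3,-6.6,0,-0.1]]]';python3 -c "
from cell import *
o=observe();print(o['torque'],o['tool_rot'][2]+3.14159)"
```

```text
time: 25.82
tool_pos: [0.5688, 0.024, 0.0831]
tool_rot: [3.141, -0.001, -2.275]
contact_force: [-2.3, -3.4, 0.4]
opening: 0.0113
[-0.29021096  0.3824743  -0.27160444] 0.8663256606269814 -2.5289508302038204
time: 25.95
tool_pos: [0.574, 0.0199, 0.0831]
tool_rot: [3.141, -0.001, -2.175]
contact_force: [-1.8, -3.5, 0.9]
opening: 0.0115
[-0.36333501  0.41435205 -0.25567298] 0.9663890145195602
```

```bash
for i in 1 2; do python3 -m inch '[[[-0.1,-2.7,0,-0.04]]]' | grep force;python3 -c "
from cell import *
o=observe();print(o['torque'].round(3),o['tool_rot'][2]+3.14159)"; done; python3 -m inch '[[[-0.1,-2.7,0,-0.04],[0,0,0,0]]]' | grep force;python3 -c "
from cell import *
o=observe();print(o['torque'].round(3),o['tool_rot'][2]+3.14159)"
```

```text
contact_force: [-3.2, -3.8, 1.3]
[-0.493  0.542 -0.212] 1.0050363917080505
contact_force: [-3.2, -4.3, 0.4]
[-0.59   0.593 -0.205] 1.0444683492030875
contact_force: [-5.7, -3.8, 2.9]
[-0.398  0.882 -0.423] 1.0828403100121067
```

```bash
for i in 1 2; do python3 -m inch '[[[-0.1,-2.7,0,-0.04],[0,0,0,0]]]' | grep force;python3 -c "
from cell import *
o=observe();print(o['torque'].round(3),o['tool_rot'][2]+3.14159,o['tool_pos'])"; done
```

```text
contact_force: [-10.7, -1.3, 4.0]
[-0.083  1.696 -0.748] 1.122305147691499 [0.58077005 0.01531718 0.08252904]
contact_force: [-14.8, -0.2, 5.4]
[ 0.23   2.35  -0.868] 1.1621520644576455 [0.58140832 0.01486075 0.08200339]
```

The resisting torque climbs with each step (-0.25, then -0.42, -0.75, -0.87), so the ring is against its stop. I'll relax back into the clearance and then lift out.

```bash
python3 -m inch '[[[-0.1,4,0,0.06],[-0.1,4,0,0.06],[-0.1,4,0,0.06],[0,0,0,0]]]';python3 -c "
from cell import *
o=observe();print(o['torque'].round(3),o['tool_rot'][2]+3.14159,o['tool_pos'])"
```

```text
time: 27.45
tool_pos: [0.5756, 0.0201, 0.0831]
tool_rot: [3.141, 0.0, -2.157]
contact_force: [0.3, 0.8, -1.3]
opening: 0.0118
[ 0.079  0.063 -0.024] 0.9845219113291419 [0.57561812 0.02009682 0.0830767 ]
```

Forces are free again. Lifting straight out.

```bash
python3 -m inch '[[[0,0,-3,0],[0,0,-3,0],[0,0,-4,0],[0,0,-5,0],[0,0,-5,0],[0,0,-15,0],[0,0,-25,0],[0,0,-20,0],[0,0,0,0]]]'
```

```text
time: 28.58
tool_pos: [0.5769, 0.0196, 0.1655]
tool_rot: [-3.138, 0.002, -2.157]
contact_force: [-0.2, 0.2, -1.7]
opening: 0.0116
```

```bash
python3 -m inch '[[[20,-6,0,0],[40,-12,0,0],[40,-12,0,0],[0,0,0,0.165],[0,0,0,0.165],[0,0,0,0.17],[0,0,0,0.17],[0,0,0,0.17],[0,0,0,0.17],[0,0,0,0.17]]]'; python3 -m inch '[[[0,-20,0,0.165],[0,-40,0,0],[0,-40,0,0],[0,-40,0,0],[0,-40,0,0],[0,-20,0,0],[0,0,0,0],[0,0,0,0]]]'
```

```text
time: 29.82
tool_pos: [0.5443, -0.0812, 0.162]
tool_rot: [-3.141, -0.002, 2.94]
contact_force: [0.6, 1.0, -1.9]
opening: 0.0116
time: 30.82
tool_pos: [0.4779, -0.2675, 0.1628]
tool_rot: [3.141, -0.001, 2.781]
contact_force: [0.6, 0.2, -1.6]
opening: 0.0116
```

```bash
python3 -m inch '[[[-9,-13,20,0],[0,0,30,0],[0,0,30,0],[0,0,25,0],[0,0,15,0],[0,0,8,0],[0,0,0,0]]]'; python3 -m inch '[[[0,0,4,0],[0,0,4,0],[0,0,3,0],[0,0,2,0],[0,0,1,0],[0,0,0,0]]]'
```

```text
time: 31.7
tool_pos: [0.482, -0.2833, 0.0351]
tool_rot: [3.141, -0.0, 2.781]
contact_force: [-0.1, -0.3, -1.5]
opening: 0.0115
time: 32.45
tool_pos: [0.4818, -0.2836, 0.0211]
tool_rot: [3.141, -0.0, 2.781]
contact_force: [0.5, 0.1, -0.9]
opening: 0.0118
```

```bash
python3 -m inch '[[[0,0,0.8,0],[0,0,0,0]]]'; python3 -m inch '[[[0,0,0.6,0],[0,0,0,0]]]'
```

```text
time: 32.7
tool_pos: [0.4817, -0.2836, 0.0203]
tool_rot: [3.142, -0.0, 2.781]
contact_force: [0.1, 0.2, -0.6]
opening: 0.0117
time: 32.95
tool_pos: [0.4818, -0.2836, 0.0197]
tool_rot: [3.142, 0.0, 2.781]
contact_force: [-0.2, 0.5, -1.2]
opening: 0.0115
```

```bash
for i in 1 2 3; do python3 -m inch '[[[0,0,0.5,0],[0,0,0,0]]]' | grep -E "force|tool_pos"; done
```

```text
tool_pos: [0.4819, -0.2836, 0.0196]
contact_force: [-1.2, 1.4, 3.0]
tool_pos: [0.4819, -0.2836, 0.0194]
contact_force: [-1.3, 2.4, 7.0]
tool_pos: [0.482, -0.2836, 0.0194]
contact_force: [-2.1, 2.8, 10.0]
```

It's standing on the bench. I'll take off the extra press, open to about 46 mm to stay clear of the bit block, and rise.

```bash
python3 -m inch '[[[0,0,-1.2,0],[0,0,0,0]]]' | grep force; python3 -m inch '[[[0,0,0,0],[0,0,0,0],[0,0,0,0],[0,0,0,0],[0,0,0,0]]]' 0; python3 -m inch '[[[0,0,-5,0],[0,0,-15,0],[0,0,-30,0],[0,0,-40,0],[0,0,-40,0],[30,0,-30,0],[50,0,0,0],[50,0,0,0],[0,0,0,0]]]'
python3 - <<'E'
from h import *
C={c:snap(c) for c in('top','scene')};t=C['top'];s=C['scene']
g=t['img']
H=[d for d in place_of('top','hole_a') if d['conf']>.4]
for d in H: print('hole',np.round(d['at'],1),round(d['conf'],2),onz(t,d['at'],.074).round(4))
print('exp holes at stop',[proj(t,w([.6118,.0744,.95,.074],(0,y,0))).round(1) for y in(.024,-.024)])
for n in('cover_edge','spanner_fork','spanner_grip','bit_block','screw_jar','drive','flux','pot','board','screwdriver_a'):
    for c in C: print(n,c,[(np.round(d['at'],1).tolist(),round(d['conf'],2)) for d in place_of(c,n)[:2]])
a=cv2.resize(g[150:225,230:330],(400,300),interpolation=cv2.INTER_CUBIC);b=cv2.resize(g[185:260,350:450],(400,300),interpolation=cv2.INTER_CUBIC)
q=cv2.resize(s['img'],(800,600))[180:480]
cv2.imwrite('pics/m.png',np.vstack([np.hstack([a,b]),q]))
E
```

```text
contact_force: [-0.4, 1.1, 3.0]
time: 34.58
tool_pos: [0.4818, -0.2836, 0.0194]
tool_rot: [3.142, -0.0, 2.781]
contact_force: [0.2, 0.3, 0.9]
opening: 0.0452
time: 35.7
tool_pos: [0.3576, -0.2361, 0.1804]
tool_rot: [3.141, -0.001, 2.78]
contact_force: [0.7, -0.1, 0.6]
opening: 0.046
hole [178.5 281.9] 0.88 [0.6361 0.0571 0.074 ]
hole [195.8 269.4] 0.73 [0.5888 0.0906 0.074 ]
exp holes at stop [array([194.5, 270.2]), array([180.2, 280.7])]
cover_edge top [([327.0, 125.0], 0.85), ([143.2, 267.4], 0.73)]
cover_edge scene [([171.8, 426.1], 0.6), ([251.6, 271.4], 0.57)]
spanner_fork top [([214.7, 408.9], 0.92), ([296.7, 385.0], 0.61)]
spanner_fork scene [([225.7, 130.3], 0.8)]
spanner_grip top [([236.3, 408.0], 0.93), ([195.4, 412.5], 0.59)]
spanner_grip scene [([204.4, 145.4], 0.66)]
bit_block top [([238.8, 375.1], 0.49)]
bit_block scene [([213.9, 174.1], 0.55)]
screw_jar top [([194.4, 411.9], 0.48)]
screw_jar scene [([242.2, 113.6], 0.55)]
drive top [([218.3, 198.9], 0.85), ([227.3, 238.5], 0.37)]
drive scene [([263.5, 357.7], 0.63)]
flux top [([227.0, 237.1], 0.46)]
flux scene [([246.6, 313.2], 0.82)]
pot top [([130.9, 344.1], 0.78)]
pot scene [([319.1, 162.6], 0.74), ([262.6, 356.4], 0.54)]
board top []
board scene [([193.5, 340.4], 0.92), ([265.5, 268.0], 0.44)]
screwdriver_a top [([297.5, 387.7], 0.71), ([269.3, 303.7], 0.69)]
screwdriver_a scene [([203.8, 260.8], 0.72), ([229.1, 270.7], 0.42)]
```

View pics/m.png

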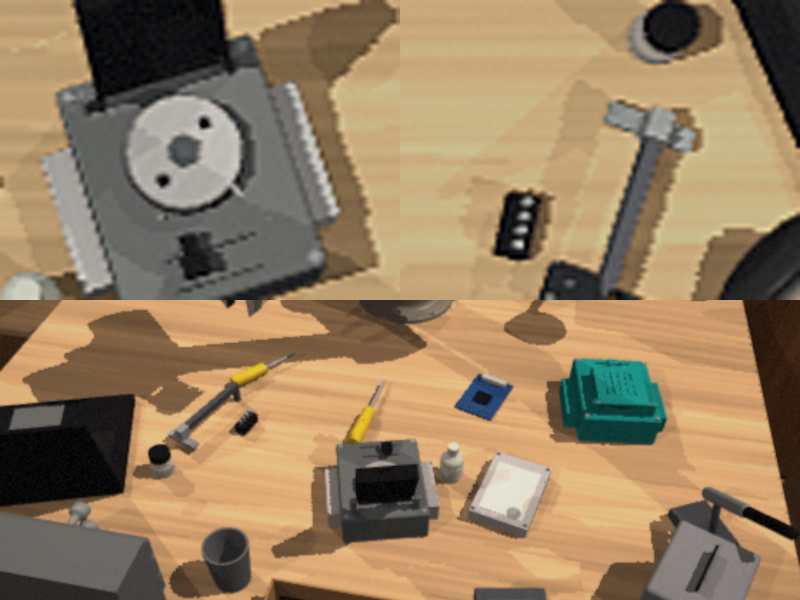

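The last view shows the cover open and the ring holes at (204,122) and (163,180) in the crop. That puts the ring yaw at about 0.955 against 0.95 expected at the stop. The spanner stands back where it was, and the bystanders are unmoved. Handing in.

```bash
python3 -c "
from cell import *
print(hand_in())"
```

```text
the job is handed in; nothing more can be done
None
```

The logger is open: I slid the latch to its stop, the cover flipped up, and I turned the lock ring anticlockwise to its stop with the spanner. The spanner is back on the bench where it came from. I handed in at about 36 s on the robot clock; no verdict was reported.

**Last checks**
- **Ring:** the holes put its yaw at about 0.955 rad, against 0.95 expected at the stop (ring angle about 1.3). The resisting torque climbed from about 0.25 to 0.87 N m at the end of the turn.
- **Cover:** open in both cameras.
- **Spanner:** standing upright in its old place; the jaws and arm are clear of everything.
- **Other things:** none showed any shift beyond the scatter of the detections, a few pixels. For the board there is only the scene view, because the top-camera network did not report it in the last look.
- **Forces:** the highest wrist force in any reading was about 16 N.

**What disagreed:** the scene camera's positions differed from the top camera's by about 10 mm in x, and my correction for that turned out wrong. I aligned the spanner with the ring using the top camera only, and the prongs went in about 10 of 11 mm at the first try with no contact force.

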